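Third hand at the screw fixture

ROBOT

A 6-joint arm with a two-finger parallel gripper is mounted at the origin on the work surface. World frame = base frame: x ahead of the robot, y to its left, z up, the work surface at z = 0. Lengths are in mm, angles in degrees, forces in N, time in s.
With the tool pointing down it reaches from about 300 to 850 mm from the base axis. Payload 4.2 kg.
Tool frame: the origin (TCP) lies between the finger pads; the fingertips stand 11 mm ahead of it and the grasp point (between the pads) lies 8 mm behind it (env.tips_ahead is the distance from the TCP to the fingertips, in mm); z points along the fingers, y is the line along which they close (so a half turn about z gives the same grasp; the last joint's range is limited). The gripper opens to 91 mm and grips with 3 to 60 N. Pads are 32 mm wide; open, the fingers measure 118 mm over their backs; the gripper's body (76 mm by 178 mm) begins 60 mm behind the grasp point.
Start: joints at [-67.265, 18.312, 89.639, -0, 72.044, -1.146], TCP at [232.787, -525.791, 193.776] pointing down, gripper open.
Joint ranges: [-177.97, 177.97], [-48.28, 115.42], [12.27, 149.76], [-77.06, 257.06], [2.81, 150.46], [-146.56, 146.56]. Speed limits (degrees/s): [147.25, 147.25, 180, 180, 180, 180].

INTERFACE

Orientations are given as [roll, pitch, yaw] about the fixed x, y, z axes, in that order (R = Rz(yaw) Ry(pitch) Rx(roll)).
In Python, from workcell import env, cams gives the robot as it stands.
- The arm moves only by the tool step_arm, never from a script. Its arguments are lists of equal length, an entry for each row: "linear": the shift along the tool's x, y, z in units of 30 cm (1.0 is 30 cm), a list of three; "turn": the turn about the tool's z in units of 360 degrees (1.0 is 360 degrees). In form: {"linear": [[tx, ty, tz], ...], "turn": [turn, ...]}. A call has 1 to 20 rows; each row is the pose to reach, as a shift and turn from the pose commanded when the call began, along the tool's axes at that moment, turning the shorter way round; what a row does not reach only later rows make up. A row lasts 1/8 s, in which the tool goes at most 62.5 mm and 10.7 degrees, less where a joint would pass 70% of its speed; a pose out of reach is approached as far as the arm can. A call with a number of a shift or a turn outside -1 to 1 is refused whole. A call with a gripper value outside its range is refused whole. "fingers" is the closure, from -1 (fully open) to 1 (shut), so that 0 is half open, set as the call begins (left out, the last holds). The fingers move at their own pace and stop on an object; "force" is the grip in N (left out, the last holds). Time passes only in rows, so rows that repeat a pose let the fingers close. It gives the time, the measured TCP pose, the force, the opening and the grip force at its end, in the units of the state.
- env.state(): the state, without advancing time (a new reading comes with each control period).
- cams.grab_frame(name): name is "side" or "top"; returns a dict with "color" (384x512x3 uint8, blue, green, red), "fx", "fy", "cx", "cy" (pixels), "extrinsics" (4x4, takes a point from camera to world coordinates). Camera axes: x right, y down, z forward; pixel columns grow to the right and rows downward; lengths in mm; the calibration is good to about 2 mm. A picture is of the moment at which its call begins. There is no depth.
- env.job_done(): hands the job in; it is judged then, once.
The state is a dict: "time_s": time; "qpos": joint angles; "qvel": joint speeds; "effort": joint torques, N m; "ee_pos": TCP position; "ee_rot": TCP orientation; "force": force on the tool from outside, world axes, zero at the start; "torque": the same for the moment, N m; "gripper_width": finger opening in mm; "gripper_force": force on a finger pad.
Only numpy, scipy, OpenCV 4.12 (cv2) and the standard library are available. Lean on these libraries where they do the work, as an engineer would, in place of code of your own. Each camera call takes 0.05 s, during which the arm holds its last target. There are 200 camera calls.

TASK

Get the blue screw fixture ready and be my third hand: first turn the black depth knob so its white pointer lines up with the red index mark on the ring. Then put the pine block flat on the bench on the yellow line, bare end square against the middle of the sprung plate, and press it in until the tip of the red gauge needle stands in the green zone, never past the red line. Finish while still holding it there with that steady push, so I can drive the screws from behind; leave everything else on the bench where it is.

Things in the scene. Friction and masses are not known exactly. Their poses are not given: they have to be found in the camera images.
- fixture: fixed blue fixture; x is the push direction (away from the robot), y left, z up. Origin on the bench under the centre of the resting plate's face. Two towers 50 mm high stand behind the plate (x 50 to 120, y 30 to 55 mm either side); dial box 100 x 100 x 40 mm high centred at x 50, y -155. Before the plate (x below 0): bare bench with a yellow line along x. Yaw varies up to 0.25 rad
- plate (a joint): travel in m of the sprung plate along the fixture's +x: 0 at rest, 0.036 at the stop. The spring pushes back with 0.6 N per mm of travel. The tip of a red needle on the left tower shows the travel: green zone 12 to 22 mm (7 to 13 N), red line from 30 mm
- plate_face (a point): centre line of the plate's front face, 20 mm above the bench, moves with the plate; axes as the fixture. Plate: upright aluminium, 90 mm wide, 5 thick, top at 53 mm above the bench, with two small dark screw holes
- depth_knob (a joint): angle in rad of the black depth knob, positive counter-clockwise seen from above, 0 when its pointer lies along the fixture's +x; range -1.2 to 1.2. It stays where it is left (friction about 0.04 N m); a small steel depth rod moves with it. At the start the pointer is 0.55 to 1.4 rad clockwise of the mark
- knob_grip (a point): point on the knob's axis, 66 mm above the bench, where its bar grip is pinched; x along the bar towards the pointer. The bar is 46 mm long, 14 mm thick, reaching from 48 to 78 mm above the bench, over a round 46 mm disc (40 to 48 mm high)
- knob_pointer (a point): tip of the knob's white pointer, 31 mm from the knob's axis, 46 mm above the bench
- index_mark (a point): point at the inner part of the red index mark on the dark ring round the knob, 31 mm from the knob's axis, 46 mm above the bench; x points outward from the axis. When pointer and mark agree it coincides with the pointer's tip. The ring does not move
- block_center (a point): centre of the loose pine block, 100 long (x) x 45 wide (y) x 40 mm high, 0.1 to 0.2 kg, lying flat; x points from the blue-painted end to the bare end. Its 45 mm width is the grip. It lies in one of three spots: near left, far left, near right, its bare end roughly away from the robot
- block_end (a point): centre of the block's bare end face, 50 mm from its centre along its x
- packer: loose grey plastic packer, 80 x 45 x 28 mm, flat on the bench, not wooden; origin under its centre. It may lie in any of three spots that it, the tin and the block swap between. Bystander: leave it alone
- tin: red tin with steel lid, diameter 68, 85 mm high; origin under its centre. It swaps spots with the packer and the block. Bystander: leave it alone
- screwdriver: screwdriver lying on the right of the bench; origin near its middle. Bystander: leave it alone
- tape_measure: yellow tape measure, 66 x 36 x 62 mm high, on the left; origin under its centre. Bystander: leave it alone
There are look-alikes about, which are no part of the job. Of the things shaped like the part that bears block_center, the wooden one is meant.

How it is judged (in metres and radians):
On the way, in this order (a step that is already met when the one before it is completed fails the run):
1. the depth knob's pointer is turned to the red index mark, before the block is pressed (horizontal distance between knob_pointer and index_mark below 0.0055 m and value of joint plate below 0.004 m), for 0.3 s.
2. the block's bare end is pressed square against the plate with the needle in the green zone (value of joint plate between 0.012 and 0.022 m and contact force between block and fixture between 6 and 15 N and y of block_end in the frame of plate_face between -0.01 and 0.01 m and x of block_end in the frame of plate_face above -0.006 m and angle between the x axis of block_center and the x axis of plate_face, either way round below 0.12 rad and angle between block_center's own z axis and vertical below 0.12 rad and height (world z) of block_center below 0.026 m), for 0.4 s.
At the end, for the whole second after the job is handed in: Knob pointer at the red mark (tips within 5.5 mm, about 10 degrees); block flat on the bench, bare end on the plate, within 10 mm of its middle and 0.12 rad of square; plate pressed 12 to 22 mm in (green zone) by the block with 6 to 15 N; the robot still holding it steady (all of step 2 and horizontal distance between knob_pointer and index_mark below 0.0055 m and (contact force between block and the fingers above 2 N or contact force between block and the arm above 2 N) and linear speed of block below 0.02 m/s); the arm keeps its last pose, push and grip.
It fails at once if the needle passes the red line (plate pushed more than 30 mm) (value of joint plate above 0.03 m).
It fails at once if another thing on the bench is disturbed (moved more than 30 mm) (distance of any of packer, tin, screwdriver, tape_measure from where it was at the start of the episode above 0.03 m).
It also fails if it takes over 56 s, if anything falls off the work surface, if the arm or the gripper's body presses on something with over 40 N, if the wrist force passes 120 N, or if a joint passes its speed limit or range.

## Working session

There is one attempt and no reset: what is moved stays moved. The work goes in short steps, Python scripts to look and compute and a tool call to move; the robot and the scene stay as the last step left them, time stands still between calls to the robot, and variables do not carry over. Pictures are saved under pics/ and viewed, at most 10 in all, crops included, and the job is handed in when it is done.

Besides the shell and the picture viewer there is one more tool, called after "Call:" as name([rows], argument=value, ...), one row to a line, values as JSON. step_arm: Moves the arm, as the interface text tells. Its arguments: {"type":"object","properties":{"linear":{"type":"array"},"turn":{"type":"array"},"fingers":{"type":"number"},"force":{"type":"number"}},"required":["linear","turn"]}

```bash
mkdir -p pics; ls; cat > h.py <<'E'
import numpy as np, cv2
from workcell import env, cams
def ray(f,u,v):
    T=np.array(f["extrinsics"]);d=T[:3,:3]@np.array([(u-f["cx"])/f["fx"],(v-f["cy"])/f["fy"],1.]);return T[:3,3],d
def on(f,u,v,z):
    o,d=ray(f,u,v);return (o+d*(z-o[2])/d[2])[:2]
def proj(f,p):
    T=np.array(f["extrinsics"]);c=T[:3,:3].T@(np.array(p,float)-T[:3,3]);return f["fx"]*c[0]/c[2]+f["cx"],f["fy"]*c[1]/c[2]+f["cy"]
E
python3 - <<'E'
from h import *
for n in("top","side"):
    f=cams.grab_frame(n);cv2.imwrite(f"pics/{n}0.png",cv2.resize(f["color"],(800,600),interpolation=cv2.INTER_CUBIC))
    print(n,f["fx"],f["cx"],f["cy"],np.round(f["extrinsics"],3))
s=env.state();print(s["time_s"],s["ee_pos"],s["ee_rot"],s["force"])
E
```

```text
pics
top 497.83753585787133 253.63392408376816 196.2241624987965 [[-1.900000e-02 -9.980000e-01  6.700000e-02  4.340960e+02]
 [-1.000000e+00  2.100000e-02  1.900000e-02 -3.163500e+01]
 [-2.100000e-02 -6.600000e-02 -9.980000e-01  1.458168e+03]
 [ 0.000000e+00  0.000000e+00  0.000000e+00  1.000000e+00]]
side 495.4766048474588 258.0537621079214 184.52401174663132 [[-8.13000e-01 -3.93000e-01  4.30000e-01 -3.41410e+01]
 [-5.82000e-01  5.51000e-01 -5.98000e-01  7.57315e+02]
 [-2.00000e-03 -7.36000e-01 -6.77000e-01  9.41448e+02]
 [ 0.00000e+00  0.00000e+00  0.00000e+00  1.00000e+00]]
0.1 [ 232.57826773 -525.36016176  193.01550184] [-1.79911569e+02  7.60538034e-05  2.38787662e+01] [ 0.44367623 -0.07081577  0.1392637 ]
```

View pics/top0.png

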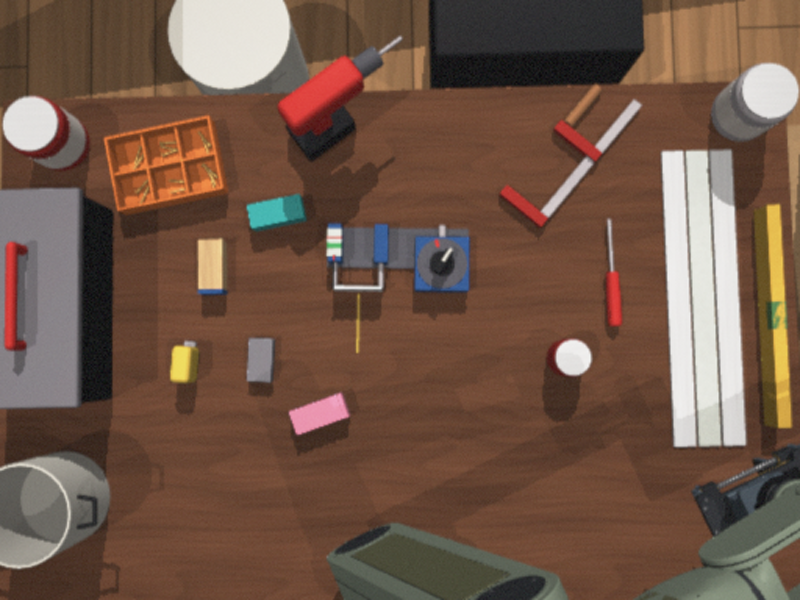

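View pics/side0.png

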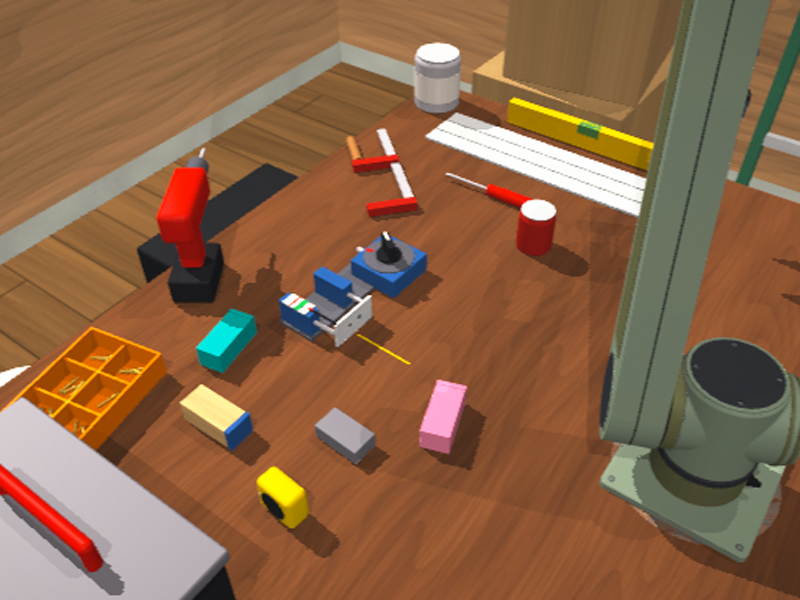

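Two views. Top picture (800x600 pixels):
- Block-shaped things: pine with blue end at (211,266), teal at (275,211), pink at (319,413), grey packer at (260,360). The pine one fits because it is the only wooden one with a blue-painted end.
- Fixture: plate at (358,288), knob at (442,262), red mark at about (437,242).

I'll take one enlarged crop to confirm the block, and measure by masks.

```bash
python3 - <<'E'
from h import *
f=cams.grab_frame("top");im=f["color"];hsv=cv2.cvtColor(im,cv2.COLOR_BGR2HSV)
cv2.imwrite("pics/crop1.png",cv2.resize(im[130:235,115:310],None,fx=4,fy=4,interpolation=cv2.INTER_CUBIC))
def rects(name,lo,hi,z,box,amin=4):
    x0,y0,x1,y1=box;m=np.zeros(im.shape[:2],np.uint8);m[y0:y1,x0:x1]=cv2.inRange(hsv,np.array(lo),np.array(hi))[y0:y1,x0:x1]
    for c in cv2.findContours(m,cv2.RETR_EXTERNAL,cv2.CHAIN_APPROX_NONE)[0]:
        if cv2.contourArea(c)<amin: continue
        (cx,cy),_,_=cv2.minAreaRect(c);b=cv2.boxPoints(cv2.minAreaRect(c))
        print(name,"px",round(cx,1),round(cy,1),"xy",np.round(on(f,cx,cy,z),1),"corners",np.round([on(f,u,v,z) for u,v in b],0).tolist(),cv2.contourArea(c))
rects("pine",(8,50,120),(28,200,255),40,(118,145,150,185),50)
rects("blueend",(100,120,60),(130,255,255),40,(118,180,150,195))
rects("dial",(100,120,60),(130,255,255),40,(262,145,305,192),30)
rects("towers",(100,120,60),(130,255,255),50,(200,135,255,175),10)
rects("plate",(0,0,150),(180,50,255),53,(208,180,250,190),10)
rects("line",(18,100,120),(35,255,255),0,(220,185,240,230),5)
rects("white",(0,0,130),(180,60,255),46,(270,150,300,180),2)
rects("red",(0,120,100),(8,255,255),46,(270,150,300,180),1)
rects("red2",(170,120,100),(180,255,255),46,(270,150,300,180),1)
E
```

```text
pine px 134.0 168.0 xy [617.6 338.7] corners [[665.0, 362.0], [664.0, 315.0], [571.0, 316.0], [572.0, 362.0]] 506.0
blueend px 135.0 186.5 xy [564.1 336. ] corners [[566.0, 359.0], [565.0, 313.0], [562.0, 313.0], [563.0, 359.0]] 15.0
dial px 293.0 159.5 xy [ 632.1 -119.2] corners [[654.0, -103.0], [653.0, -137.0], [610.0, -136.0], [611.0, -102.0]] 45.5
dial px 282.5 168.5 xy [606.8 -88.6] corners [[656.0, -42.0], [653.0, -137.0], [558.0, -134.0], [560.0, -40.0]] 162.5
towers px 243.6 155.9 xy [644.3  21.9] corners [[611.0, 36.0], [680.0, 31.0], [678.0, 8.0], [609.0, 12.0]] 166.0
plate px 229.0 182.0 xy [570.1  64.5] corners [[577.0, 107.0], [575.0, 22.0], [563.0, 22.0], [565.0, 107.0]] 35.0
line px 228.5 206.5 xy [503.   70.7] corners [[558.0, 71.0], [557.0, 68.0], [449.0, 70.0], [449.0, 73.0]] 21.5
white px 285.8 162.2 xy [623.9 -98.2] corners [[615.0, -87.0], [637.0, -104.0], [632.0, -109.0], [611.0, -93.0]] 15.5
white px 282.5 150.5 xy [657.8 -89.5] corners [[659.0, -85.0], [659.0, -94.0], [656.0, -94.0], [657.0, -85.0]] 3.0
red px 279.5 155.5 xy [643.6 -80.6] corners [[648.0, -79.0], [648.0, -82.0], [639.0, -82.0], [639.0, -79.0]] 2.5
```

View pics/crop1.png

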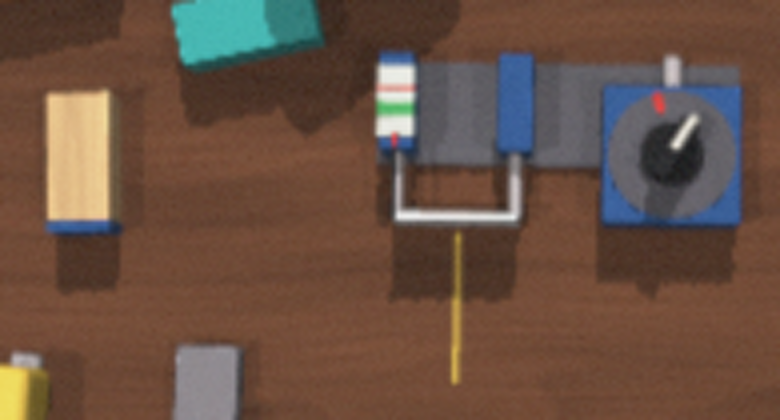

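The crop confirms the light wooden block: pine face at crop (80,155), blue end at (82,227) nearest the robot. It also shows the pointer tip at crop (695,117) and the red mark at (658,102), so the knob must turn about 46° counter-clockwise. I'll work out the knob approach next.

```bash
cat >> h.py <<'E'
def go(p0,yaw0,p1,yaw1):
    a=np.radians(yaw0);R=np.array([[np.cos(a),np.sin(a),0],[np.sin(a),-np.cos(a),0],[0,0,-1]])
    print("linear",np.round(R.T@(np.array(p1,float)-p0)/300,4),"turn",round(-(yaw1-yaw0)/360,4))
E
python3 - <<'E'
from h import *
f=cams.grab_frame("side");
ax=np.array([606.8,-88.6])
t=on(cams.grab_frame("top"),288.6,159.1,46)-ax;print("ptr",t,np.degrees(np.arctan2(t[1],t[0])))
for n,a in(("mark",12.3),("ptr",-35)):
    print(n,proj(f,[ax[0]+31*np.cos(np.radians(a)),ax[1]+31*np.sin(np.radians(a)),46]))
print("axis",proj(f,[*ax,78]))
cv2.imwrite("pics/side_knob.png",cv2.resize(f["color"][125:225,170:290],None,fx=5,fy=5,interpolation=cv2.INTER_CUBIC))
go([232.8,-525.8,193.8],23.88,[607,-88.6,150],-35)
go([607,-88.6,150],-35,[607,-88.6,62],-35)
E
```

```text
ptr [ 25.91374363 -17.72616536] -34.373882288172396
mark (np.float64(238.55749189358085), np.float64(160.76907338935473))
ptr (np.float64(245.12483474121518), np.float64(156.92944740732264))
axis (np.float64(248.42405066004426), np.float64(154.6829124175663))
linear [ 1.7305 -0.8276  0.146 ] turn 0.1636
linear [0.     0.     0.2933] turn 0.0
```

View pics/side_knob.png

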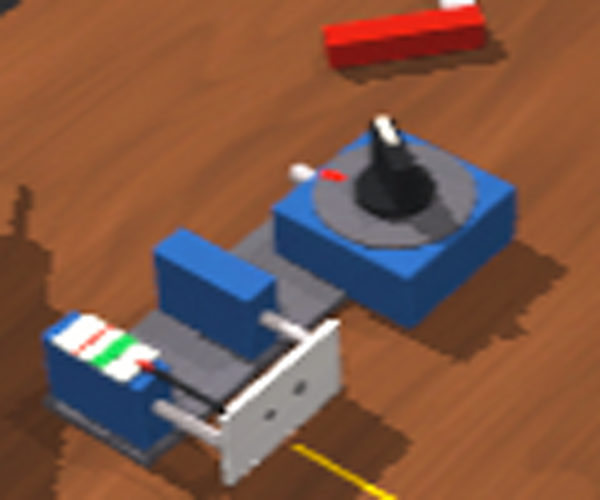

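The side view shows the knob's bar with its white stripe at crop (385,130) and the red mark at (333,177), which agrees with the top view. The plate is at rest with the needle just before green at (145,366). I'll move over the knob now.

Call:
step_arm([
  [0.865, -0.414, 0.03],
  [0.865, -0.414, 0.03],
  [0.865, -0.414, 0.03],
  [0.865, -0.414, 0.03],
  [0.865, -0.414, 0.03],
  [0.865, -0.414, 0.03],
], turn=[0, 0, 0, 0, 0, 0], fingers=-1)

```text
time_s: 1.0
ee_pos: [421.0, -305.3, 184.6]
ee_rot: [-180.0, -0.0, 24.1]
force: [-0.7, -0.2, 0.1]
gripper_width: 91.2
gripper_force: 0.0
```

Call:
step_arm([
  [0.8655, -0.4136, 0.116],
  [0.8655, -0.4136, 0.116],
  [0.8655, -0.4136, 0.116],
  [0.8655, -0.4136, 0.116],
  [0.8655, -0.4136, 0.116],
  [0.8655, -0.4136, 0.116],
  [0.8655, -0.4136, 0.116],
  [0.8655, -0.4136, 0.116],
  [0.8655, -0.4136, 0.116],
], turn=[0.167, 0.167, 0.167, 0.167, 0.167, 0.167, 0.167, 0.167, 0.167])

```text
time_s: 2.12
ee_pos: [606.6, -89.6, 150.3]
ee_rot: [-180.0, -0.0, -36.3]
force: [-0.1, -0.2, -0.6]
gripper_width: 91.2
gripper_force: 0.0
```

Call:
step_arm([
  [0, 0, 0.1],
  [0, 0, 0.2],
  [0, 0, 0.29],
  [0, 0, 0.29],
  [0, 0, 0.29],
], turn=[0, 0, 0, 0, 0])

```text
time_s: 2.75
ee_pos: [607.8, -89.1, 64.2]
ee_rot: [-179.9, -0.1, -36.2]
force: [0.5, 0.6, -0.2]
gripper_width: 91.4
gripper_force: 0.0
```

Call:
step_arm([
  [0, 0, 0],
  [0, 0, 0],
  [0, 0, 0],
  [0, 0, 0],
  [0, 0, 0],
  [0, 0, 0],
  [0, 0, 0],
  [0, 0, 0],
], turn=[0, 0, 0, 0, 0, 0, 0, 0], fingers=1, force=12)

```text
time_s: 3.75
ee_pos: [607.0, -88.6, 62.9]
ee_rot: [180.0, -0.0, -36.2]
force: [-0.1, -0.0, 0.2]
gripper_width: 13.8
gripper_force: 0.0
```

Call:
step_arm([
  [0, 0, 0],
  [0, 0, 0],
  [0, 0, 0],
  [0, 0, 0],
  [0, 0, 0],
  [0, 0, 0],
  [0, 0, 0],
  [0, 0, 0],
  [0, 0, 0],
  [0, 0, 0],
  [0, 0, 0],
  [0, 0, 0],
  [0, 0, 0],
], turn=[0, 0, -0.015, -0.03, -0.045, -0.06, -0.075, -0.09, -0.105, -0.12, -0.135, -0.135, -0.135])

```text
time_s: 5.38
ee_pos: [607.0, -88.6, 63.0]
ee_rot: [180.0, -0.0, 12.3]
force: [-0.6, 0.1, 0.5]
gripper_width: 0.5
gripper_force: 0.0
```

The fingers read 0.5 mm, so they shut without the bar. I'll look.

```bash
python3 - <<'E'
from h import *
a=cams.grab_frame("side")["color"][105:225,180:310];b=cams.grab_frame("top")["color"][120:210,210:330]
a=cv2.resize(a,(433,400),interpolation=cv2.INTER_CUBIC);b=cv2.resize(b,(360,400)[:0] or (533*3//4,300),interpolation=cv2.INTER_CUBIC)
c=np.zeros((400,433+b.shape[1],3),np.uint8);c[:,:433]=a;c[:300,433:]=b;c=c[:,:800]
cv2.imwrite("pics/k2.png",c);print(c.shape,env.state()["gripper_width"],env.state()["torque"])
E
```

```text
(400, 800, 3) 0.7882542699790663 [ 0.04248003 -0.0494036  -0.05394287]
```

View pics/k2.png

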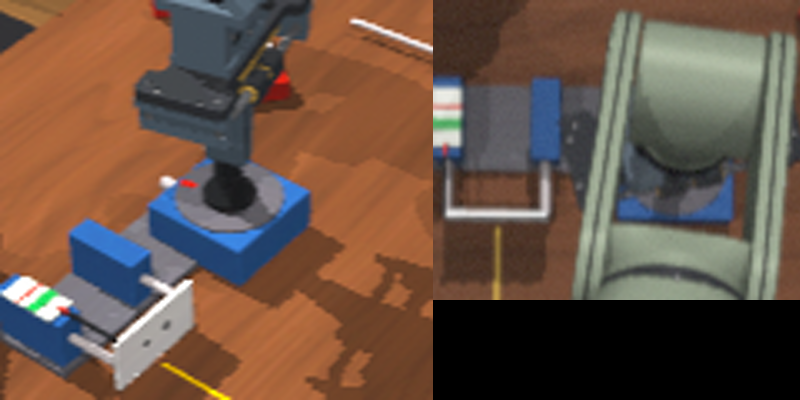

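The picture shows the gripper right over the knob, at about (228,165) in the left half, but I can't tell whether the tips are beside the bar or above it. I'll check the tip length and project the expected heights into a closer crop.

```bash
python3 - <<'E'
from h import *
s=env.state();print(env.tips_ahead,s["ee_pos"],s["ee_rot"],s["gripper_width"],s["gripper_force"],s["force"])
f=cams.grab_frame("side");im=cv2.resize(f["color"][110:200,200:300],None,fx=6,fy=6,interpolation=cv2.INTER_CUBIC)
for z in(48,52,78,120):
    u,v=proj(f,[607,-88.6,z]);p=(int((u-200+.5)*6),int((v-110+.5)*6));print(z,p);cv2.circle(im,p,2,(0,255,255),-1)
cv2.imwrite("pics/k3.png",im)
E
```

```text
11.0 [606.99886387 -88.61274019  62.96058645] [ 1.79994381e+02 -3.75902812e-03  1.23143718e+01] 0.7882542699790663 0.0 [-0.29832125 -0.07364294 -0.66314023]
48 (294, 320)
52 (294, 314)
78 (293, 270)
120 (291, 198)
```

View pics/k3.png

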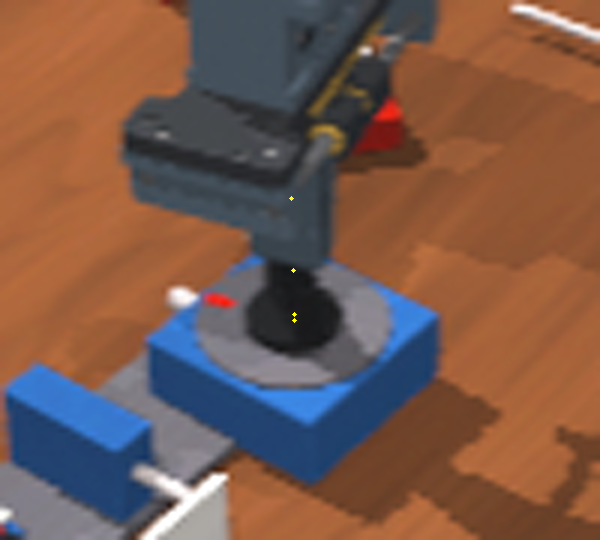

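```bash
python3 - <<'E'
from h import *
f=cams.grab_frame("side")
P=lambda p:tuple(int(round(x)) for x in ((proj(f,p)[0]-200+.5)*6,(proj(f,p)[1]-110+.5)*6))
c,s=np.cos(np.radians(12.3)),np.sin(np.radians(12.3))
for z in(131,160):
    print(z,"body",[P([607+c*a-s*b,-88.6+s*a+c*b,z]) for a,b in((-38,89),(38,89),(-38,-89),(38,-89))])
for z in(52,80):
    print(z,"tips",[P([607+c*a-s*b,-88.6+s*a+c*b,z]) for a,b in((-16,14),(16,14),(-16,-14),(16,-14))])
E
```

```text
131 body [(287, 318), (126, 274), (445, 91), (295, 54)]
160 body [(286, 265), (123, 220), (446, 39), (294, 2)]
52 tips [(313, 341), (250, 323), (338, 305), (275, 288)]
80 tips [(313, 294), (249, 277), (337, 259), (274, 241)]
```

The projection says the gripper really stands some 30–45 mm higher than the reported TCP: the tip edges appear at v≈250–265 where z=52 predicts 323–341, and the bar is unturned below them. I'll turn back, open partly and come down in small guarded steps.

Call:
step_arm([
  [0, 0, 0],
  [0, 0, 0],
  [0, 0, 0],
  [0, 0, 0],
  [0, 0, 0],
  [0, 0, 0],
  [0, 0, 0],
], turn=[0.135, 0.135, 0.135, 0.135, 0.135, 0.135, 0.135], fingers=0)

```text
time_s: 6.45
ee_pos: [607.0, -88.6, 62.9]
ee_rot: [180.0, -0.0, -36.2]
force: [-0.6, 0.4, 0.9]
gripper_width: 45.4
gripper_force: 0.0
```

```bash
python3 - <<'E'
from h import *
s=env.state();print(s["qpos"],s["ee_pos"],s["gripper_width"])
f=cams.grab_frame("side");im=cv2.resize(f["color"][110:200,200:300],None,fx=6,fy=6,interpolation=cv2.INTER_CUBIC)
P=lambda p:tuple(int(round(x)) for x in ((proj(f,p)[0]-200+.5)*6,(proj(f,p)[1]-110+.5)*6))
a=np.radians(-36);c,s_=np.cos(a),np.sin(a);h=s["gripper_width"]/2
for z,col in((52,(0,255,255)),(95,(255,0,255))):
    for sg in(1,-1):
        q=np.array([P([607+c*A-s_*B,-88.6+s_*A+c*B,z]) for A,B in((-16,sg*h),(16,sg*h),(16,sg*(h+13)),(-16,sg*(h+13)))]);cv2.polylines(im,[q],True,col,1)
cv2.imwrite("pics/k4.png",im)
E
```

```text
[-9.37497164e+00  2.77158154e+01  9.48041628e+01 -5.52254951e-03
  5.74800581e+01  1.16793003e+02] [606.98354532 -88.58671392  62.91269924] 45.42267500012371
```

View pics/k4.png

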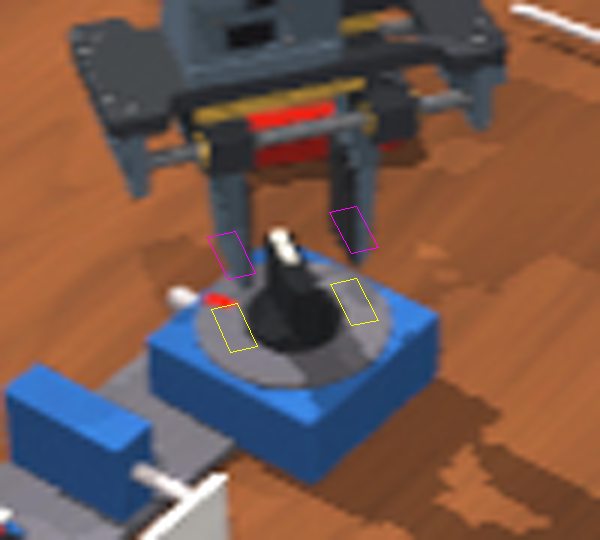

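The picture is clear now. The knob is untouched with its white stripe at (283,245), and the fingers straddle it with tips at (245,285) and (358,262), well above the yellow outlines that mark the reported height. I'll lower in guarded steps and watch the force.

Call:
step_arm([
  [0, 0, 0.008],
  [0, 0, 0.017],
  [0, 0, 0.025],
  [0, 0, 0.033],
  [0, 0, 0.033],
], turn=[0, 0, 0, 0, 0])

```text
time_s: 7.12
ee_pos: [606.8, -88.6, 52.8]
ee_rot: [180.0, 0.0, -36.2]
force: [0.3, -0.2, -0.1]
gripper_width: 45.5
gripper_force: 0.0
```

```bash
cat >> h.py <<'E'
def tips(f):
    im=f["color"].astype(int);return im
E
python3 - <<'E'
from h import *
s=env.state();print(s["ee_pos"],s["force"])
f=cams.grab_frame("side");im=cv2.resize(f["color"][110:200,200:300],None,fx=6,fy=6,interpolation=cv2.INTER_CUBIC)
g=cams.grab_frame("top");im2=cv2.resize(g["color"][140:200,255:310],None,fx=6,fy=6,interpolation=cv2.INTER_CUBIC)[:540]
im=np.hstack([im[:,150:420],np.vstack([im2,np.zeros((540-im2.shape[0],im2.shape[1],3),np.uint8)])])
cv2.imwrite("pics/k5.png",im)
E
```

```text
[606.81610245 -88.58688422  52.76014292] [ 0.31991743 -0.20698081 -0.13344607]
```

View pics/k5.png

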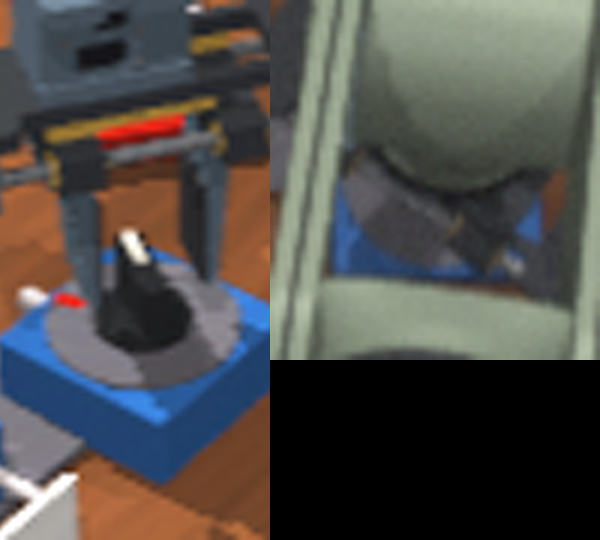

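The fingers still stand clear, with tips near (245,307) and (358,285) in k4 coordinates, i.e. z≈76, and no force is felt. So the true tips are about 34 mm above the reported ones. I'll go on down, guarded.

Call:
step_arm([
  [0, 0, 0.01],
  [0, 0, 0.02],
  [0, 0, 0.03],
  [0, 0, 0.04],
  [0, 0, 0.05],
  [0, 0, 0.05],
], turn=[0, 0, 0, 0, 0, 0])

```text
time_s: 7.98
ee_pos: [606.8, -88.6, 37.7]
ee_rot: [180.0, 0.0, -36.2]
force: [0.3, -0.2, 0.9]
gripper_width: 45.6
gripper_force: 0.0
```

Call:
step_arm([
  [0, 0, 0],
  [0, 0, 0],
  [0, 0, 0],
  [0, 0, 0],
  [0, 0, 0],
  [0, 0, 0],
  [0, 0, 0],
  [0, 0, 0],
], turn=[0, 0, 0, 0, 0, 0, 0, 0], fingers=1, force=10)

```text
time_s: 8.98
ee_pos: [606.5, -89.0, 38.1]
ee_rot: [179.9, 0.0, -36.2]
force: [-3.7, -4.3, 3.1]
gripper_width: 13.9
gripper_force: 10.0
```

Gripped: width 13.9 mm at 10 N. Now I'll turn to the mark.

Call:
step_arm([
  [0, 0.002, 0],
  [0, 0.003, 0],
  [0, 0.003, 0],
  [0, 0.003, 0],
  [0, 0.003, 0],
  [0, 0.003, 0],
  [0, 0.003, 0],
  [0, 0.003, 0],
  [0, 0.003, 0],
  [0, 0.003, 0],
  [0, 0.003, 0],
  [0, 0.003, 0],
], turn=[0, -0.015, -0.03, -0.045, -0.06, -0.075, -0.09, -0.105, -0.12, -0.135, -0.135, -0.135])

```text
time_s: 10.48
ee_pos: [606.2, -90.6, 38.1]
ee_rot: [179.9, 0.0, 12.4]
force: [-4.2, -5.4, 3.9]
gripper_width: 13.9
gripper_force: 10.0
```

Call:
step_arm([
  [0, 0, 0],
  [0, 0, 0],
  [0, 0, 0],
  [0, 0, 0],
  [0, 0, -0.06],
  [0, 0, -0.18],
  [0, 0, -0.3],
  [0, 0, -0.3],
], turn=[0, 0, 0, 0, 0, 0, 0, 0], fingers=-0.2)

```text
time_s: 11.48
ee_pos: [608.7, -89.5, 131.4]
ee_rot: [179.9, -0.4, 12.4]
force: [0.3, 0.2, -0.6]
gripper_width: 54.6
gripper_force: 0.0
```

Knob turned and released. I'll move toward the block and check both from the cameras there.

Call:
step_arm([
  [0.163, -0.69, 0],
  [0.163, -0.69, 0],
  [0.163, -0.69, 0],
  [0.163, -0.69, 0],
  [0.163, -0.69, 0],
], turn=[0, 0, 0, 0, 0], fingers=-1)

```text
time_s: 12.1
ee_pos: [609.0, 125.2, 126.6]
ee_rot: [-180.0, 0.1, 12.6]
force: [-0.7, -0.6, 0.3]
gripper_width: 91.3
gripper_force: 0.0
```

Call:
step_arm([
  [0.163, -0.695, 0.1],
  [0.163, -0.695, 0.1],
  [0.163, -0.695, 0.1],
  [0.163, -0.695, 0.1],
  [0.163, -0.695, 0.1],
  [0.163, -0.695, 0.1],
  [0.163, -0.695, 0.1],
], turn=[0.038, 0.038, 0.038, 0.038, 0.038, 0.038, 0.038])

```text
time_s: 12.98
ee_pos: [613.5, 335.5, 98.3]
ee_rot: [180.0, -0.0, -1.4]
force: [-0.4, 0.1, 0.3]
gripper_width: 90.9
gripper_force: 0.0
```

```bash
python3 - <<'E'
from h import *
s=env.state();print(s["ee_pos"],s["ee_rot"],s["gripper_width"])
g=cams.grab_frame("top");f=cams.grab_frame("side")
a=cv2.resize(g["color"][140:195,258:308],None,fx=7,fy=7,interpolation=cv2.INTER_CUBIC)
b=f["color"][190:310,90:200].copy()
print("blk top corners side px",[np.round(proj(f,[x,y,40]),1).tolist() for x,y in((563,316),(563,361),(665,316),(665,361))])
# slate fingers projected where reported says (tips) and +34
for z in(s["ee_pos"][2]-11,s["ee_pos"][2]+23): print(z,[np.round(proj(f,[s["ee_pos"][0]+A,s["ee_pos"][1]+B,z]),1).tolist() for A in(-16,16) for B in(-59,-45.5,45.5,59)])
b=cv2.resize(b,None,fx=4,fy=4,interpolation=cv2.INTER_CUBIC)
H=max(len(a),len(b));pad=lambda i:np.vstack([i,np.zeros((H-len(i),i.shape[1],3),np.uint8)])
im=np.hstack([pad(a),pad(b)]);print(im.shape);cv2.imwrite("pics/b1.png",im)
hsv=cv2.cvtColor(g["color"],cv2.COLOR_BGR2HSV)
for nm,lo,hi in(("white",(0,0,130),(180,60,255)),("red",(0,120,100),(8,255,255))):
    m=np.zeros(hsv.shape[:2],np.uint8);m[150:180,270:300]=cv2.inRange(hsv,lo,hi)[150:180,270:300]
    for c in cv2.findContours(m,0,1)[0]:
        u,v=c.reshape(-1,2).mean(0);print(nm,u,v,on(g,u,v,46)-[606.8,-88.6])
E
```

```text
[613.5066394  335.48178884  98.25753316] [ 1.79969394e+02 -6.24145962e-03 -1.44267873e+00] 90.90995303056623
blk top corners side px [[158.8, 266.0], [144.6, 279.1], [127.5, 246.0], [113.1, 258.2]]
87.25753315777324 [[157.1, 235.0], [152.9, 238.6], [123.2, 264.5], [118.5, 268.5], [147.1, 229.0], [142.9, 232.5], [113.1, 257.7], [108.4, 261.7]]
121.25753315777324 [[155.0, 224.9], [150.7, 228.5], [120.2, 254.4], [115.4, 258.5], [144.8, 218.9], [140.5, 222.4], [109.9, 247.7], [105.1, 251.6]]
(480, 790, 3)
white 281.75 161.55 [19.30873063  1.95948998]
white 282.5 150.5 [51.04569222 -0.91479794]
red 279.42857142857144 155.28571428571428 [37.46474886  8.16598302]
```

View pics/b1.png

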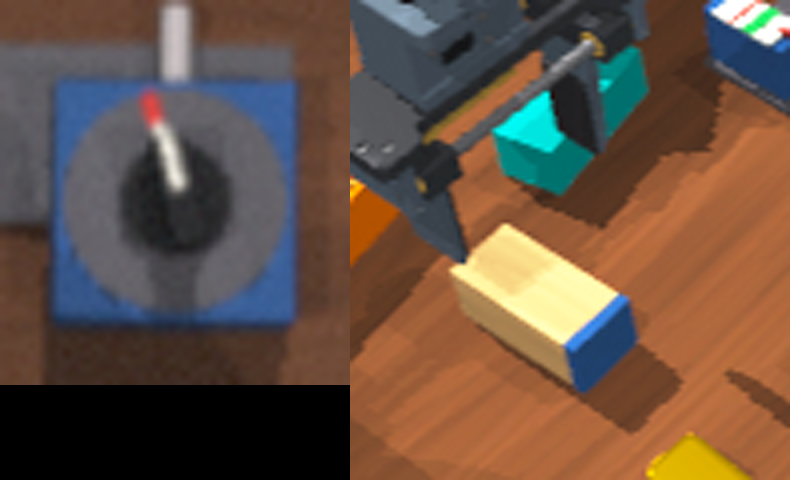

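The left half shows the white pointer tip at (160,128) in line with the red mark at (150,105); my calculation gives about 10° against 12°, within tolerance. The right half shows the fingers straddling the pine block, tips at (465,262) and (600,153). That matches tips 34 mm above the reported ones, so I'll use that offset and go down to grasp.

Call:
step_arm([
  [0.003, -0.003, 0.12],
  [0.003, -0.003, 0.24],
  [0.003, -0.003, 0.3],
  [0.003, -0.003, 0.32],
  [0.003, -0.003, 0.34],
  [0.003, -0.003, 0.36],
  [0.003, -0.003, 0.36],
], turn=[0, 0, 0, 0, 0, 0, 0])

```text
time_s: 13.95
ee_pos: [614.0, 338.4, -9.8]
ee_rot: [180.0, -0.0, -1.3]
force: [0.4, 0.6, 0.4]
gripper_width: 91.4
gripper_force: 0.0
```

Call:
step_arm([
  [0, 0, 0],
  [0, 0, 0],
  [0, 0, 0],
  [0, 0, 0],
  [0, 0, 0],
  [0, 0, 0],
  [0, 0, 0],
  [0, 0, 0],
], turn=[0, 0, 0, 0, 0, 0, 0, 0], fingers=1, force=25)

```text
time_s: 14.95
ee_pos: [613.9, 338.2, -9.9]
ee_rot: [180.0, 0.0, -1.3]
force: [0.0, -0.1, 0.8]
gripper_width: 45.3
gripper_force: 24.8
```

Block gripped: 45.3 mm wide at 25 N. I'll lift it, carry it to the line in front of the plate, and lower it there.

Call:
step_arm([
  [0, 0, -0.1],
  [0, 0, -0.2],
  [-0.05, 0, -0.26],
  [-0.15, 0.1, -0.26],
  [-0.25, 0.22, -0.26],
  [-0.33, 0.36, -0.26],
  [-0.36, 0.5, -0.26],
  [-0.36, 0.64, -0.26],
  [-0.36, 0.78, -0.26],
  [-0.36, 0.87, -0.26],
  [-0.36, 0.904, -0.26],
  [-0.36, 0.904, -0.26],
  [-0.36, 0.904, -0.26],
], turn=[0, 0, 0, 0, 0, 0, 0, 0, 0, 0, 0, 0, 0])

```text
time_s: 16.58
ee_pos: [499.7, 70.7, 68.0]
ee_rot: [-180.0, 0.0, -1.3]
force: [0.4, -0.1, -0.5]
gripper_width: 45.2
gripper_force: 24.8
```

```bash
python3 - <<'E'
from h import *
s=env.state();print(s["ee_pos"],s["gripper_width"],s["gripper_force"],s["force"],s["time_s"])
g=cams.grab_frame("top");f=cams.grab_frame("side")
a=cv2.resize(g["color"][140:240,195:270],None,fx=5,fy=5,interpolation=cv2.INTER_CUBIC)
b=cv2.resize(f["color"][140:260,190:290],None,fx=4.2,fy=4.2,interpolation=cv2.INTER_CUBIC)
pz=s["ee_pos"]
print("top plate face mid/line",[((proj(g,p)[0]-195+.5)*5-.5,(proj(g,p)[1]-140+.5)*5-.5) for p in((560.5,68,53),(pz[0]+51,pz[1]-1,pz[2]+10+40))])
H=max(len(a),len(b));pad=lambda i:np.vstack([i,np.zeros((H-len(i),i.shape[1],3),np.uint8)])
im=np.hstack([pad(a),pad(b)]);cv2.imwrite("pics/c1.png",im)
# numeric: blue end, in side and top
for n,F,box in(("top",g,(195,170,265,240)),("side",f,(190,150,300,270))):
    hsv=cv2.cvtColor(F["color"],cv2.COLOR_BGR2HSV)
    for nm,lo,hi in(("blue",(100,150,60),(125,255,255)),("pine",(12,60,120),(24,200,255)),("plate",(0,0,165),(180,40,255))):
        x0,y0,x1,y1=box;m=np.zeros(hsv.shape[:2],np.uint8);m[y0:y1,x0:x1]=cv2.inRange(hsv,lo,hi)[y0:y1,x0:x1]
        for c in cv2.findContours(m,0,1)[0]:
            if cv2.contourArea(c)>12: print(n,nm,cv2.boundingRect(c),cv2.contourArea(c),np.round(cv2.boxPoints(cv2.minAreaRect(c)),1).tolist())
E
```

```text
[499.65266331  70.68572611  67.98768365] 45.16784233585211 24.781260788440704 [ 0.36316502 -0.11948983 -0.50392351] 16.575
top plate face mid/line [(np.float64(166.08778933340926), np.float64(228.89913111894853)), (np.float64(154.58791226496996), np.float64(236.5115684840374))]
top pine (216, 218, 18, 4) 36.5 [[216.0, 218.0], [233.0, 218.0], [233.0, 221.0], [216.0, 221.0]]
top plate (195, 185, 35, 15) 285.0 [[194.0, 188.39999389648438], [228.39999389648438, 184.5], [229.60000610351562, 195.5], [195.3000030517578, 199.39999389648438]]
side blue (190, 200, 14, 15) 121.5 [[190.0, 200.0], [203.0, 200.0], [203.0, 214.0], [190.0, 214.0]]
side blue (255, 194, 12, 22) 140.5 [[249.5, 209.5], [265.5, 193.5], [272.0, 200.0], [256.0, 216.0]]
side blue (201, 171, 21, 26) 102.5 [[196.6999969482422, 175.8000030517578], [207.89999389648438, 169.89999389648438], [221.1999969482422, 195.39999389648438], [210.0, 201.1999969482422]]
side blue (260, 165, 12, 18) 45.0 [[256.5, 178.1999969482422], [271.0, 165.0], [274.70001220703125, 169.10000610351562], [260.20001220703125, 182.1999969482422]]
side pine (
[... 566 characters left out ...]
8], [223.8000030517578, 196.39999389648438], [232.1999969482422, 200.60000610351562], [231.0, 203.0]]
side pine (244, 187, 21, 30) 251.0 [[236.10000610351562, 208.1999969482422], [248.3000030517578, 184.8000030517578], [264.0, 193.0], [251.8000030517578, 216.39999389648438]]
side plate (205, 261, 23, 9) 90.5 [[205.0, 261.0], [227.0, 261.0], [227.0, 269.0], [205.0, 269.0]]
side plate (202, 200, 23, 14) 39.5 [[201.5, 205.10000610351562], [223.89999389648438, 199.5], [226.5, 209.89999389648438], [204.10000610351562, 215.5]]
side plate (191, 193, 11, 8) 30.5 [[190.39999389648438, 198.1999969482422], [198.6999969482422, 192.0], [201.5, 195.60000610351562], [193.1999969482422, 201.89999389648438]]
```

View pics/c1.png

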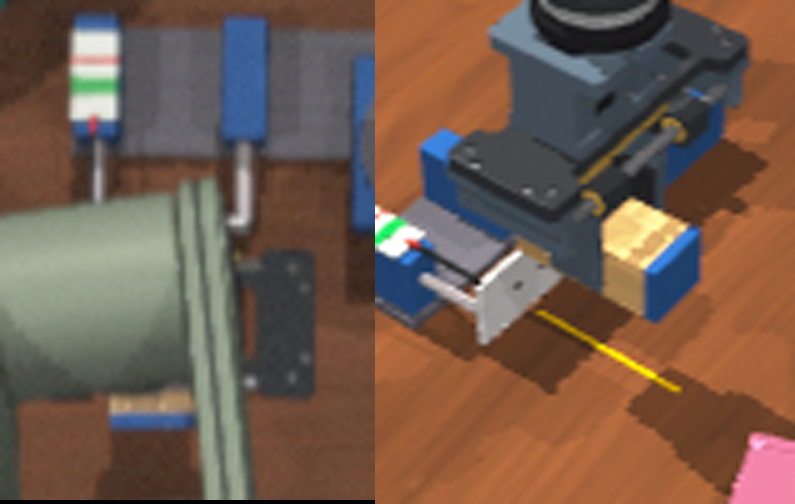

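The picture shows the block held level over the yellow line, blue end at (680,265) on the right half, and the plate face free at (515,295). The needle tip at (93,125) on the left half is still at rest. My centre estimates put the plate's middle near y≈67, so I'll shift 2 mm right, back off 10 mm and set the block down.

Call:
step_arm([
  [-0.03, 0.007, 0.08],
  [-0.03, 0.007, 0.16],
  [-0.03, 0.007, 0.22],
  [-0.03, 0.007, 0.245],
  [-0.03, 0.007, 0.259],
  [-0.03, 0.007, 0.259],
  [-0.03, 0.007, 0.259],
], turn=[0, 0, 0, 0, 0, 0, 0], force=40)

```text
time_s: 17.55
ee_pos: [491.1, 67.9, -9.2]
ee_rot: [-180.0, -0.1, -1.3]
force: [0.7, 0.6, -1.0]
gripper_width: 45.0
gripper_force: 39.7
```

Call:
step_arm([
  [0.015, 0, 0],
  [0.03, 0, 0],
  [0.045, 0, 0],
  [0.055, 0, 0],
  [0.065, 0, 0],
  [0.075, 0, 0],
  [0.085, 0, 0],
  [0.085, 0, 0],
  [0.085, 0, 0],
], turn=[0, 0, 0, 0, 0, 0, 0, 0, 0])

```text
time_s: 18.68
ee_pos: [515.9, 67.2, -9.7]
ee_rot: [180.0, 0.0, -1.3]
force: [-1.3, 0.1, -2.3]
gripper_width: 44.9
gripper_force: 39.7
```

Call:
step_arm([
  [0.007, 0, 0],
  [0.014, 0, 0],
  [0.02, 0, 0],
  [0.027, 0, 0],
  [0.027, 0, 0],
  [0.027, 0, 0],
], turn=[0, 0, 0, 0, 0, 0])

```text
time_s: 19.42
ee_pos: [523.3, 67.0, -9.8]
ee_rot: [180.0, 0.1, -1.3]
force: [-4.8, 0.1, 2.0]
gripper_width: 45.0
gripper_force: 39.7
```

```bash
cat > n.py <<'E'
from h import *
s=env.state();print(s["ee_pos"],s["force"],s["time_s"])
g=cams.grab_frame("top");im=g["color"].astype(int)[140:175,205:222]
B,G,R=im[...,0],im[...,1],im[...,2]
w=np.clip(R-np.maximum(B,G)-25,0,None);gr=np.clip(G-np.maximum(B,R)-20,0,None)
print("red rows",{140+i:int(x) for i,x in enumerate(w.sum(1)) if x>15},"\ngreen rows",{140+i:int(x) for i,x in enumerate(gr.sum(1)) if x>15})
f=cams.grab_frame("side");print("knob white side",0)
E
python3 n.py
```

```text
[523.26540244  66.96447923  -9.81295202] [-4.75393112  0.13347231  1.98829422] 19.425
red rows {151: 190, 152: 272, 154: 17, 155: 24, 156: 22, 157: 21, 158: 21, 159: 19, 160: 73, 161: 94, 162: 77, 163: 33, 164: 34, 165: 41, 166: 45, 167: 57, 168: 49, 169: 45, 170: 46, 171: 48, 172: 52, 173: 28} 
green rows {155: 155, 156: 458, 157: 491, 158: 275}
knob white side 0
```

Call:
step_arm([
  [0.006, 0, 0],
  [0.012, 0, 0],
  [0.018, 0, 0],
  [0.024, 0, 0],
  [0.029, 0, 0],
  [0.029, 0, 0],
  [0.029, 0, 0],
  [0.029, 0, 0],
], turn=[0, 0, 0, 0, 0, 0, 0, 0])

```text
time_s: 20.52
ee_pos: [529.0, 67.0, -9.9]
ee_rot: [180.0, 0.4, -1.4]
force: [-11.1, 2.0, 6.5]
gripper_width: 44.5
gripper_force: 39.9
```

```bash
python3 n.py
```

```text
[529.00204169  67.03986331  -9.8754876 ] [-11.13739252   2.01156235   6.48499882] 20.525
red rows {151: 188, 152: 271, 154: 23, 155: 24, 156: 25, 157: 21, 158: 74, 159: 85, 160: 70, 161: 28, 162: 24, 163: 25, 164: 36, 165: 43, 166: 52, 167: 56, 168: 53, 169: 43} 
green rows {155: 157, 156: 456, 157: 425, 158: 191}
knob white side 0
```

Call:
step_arm([
  [0.003, 0, -0.001],
  [0.006, 0, -0.002],
  [0.006, 0, -0.002],
  [0.006, 0, -0.002],
  [0.006, 0, -0.002],
  [0.006, 0, -0.002],
], turn=[0, 0, 0, 0, 0, 0])

```text
time_s: 21.38
ee_pos: [530.5, 67.0, -9.8]
ee_rot: [180.0, 0.5, -1.4]
force: [-10.1, 1.5, 3.4]
gripper_width: 44.8
gripper_force: 39.9
```

```bash
python3 n.py; python3 - <<'E'
from h import *
g=cams.grab_frame("top");hsv=cv2.cvtColor(g["color"],cv2.COLOR_BGR2HSV)
def c(nm,lo,hi,box,z):
    x0,y0,x1,y1=box;m=np.zeros(hsv.shape[:2],np.uint8);m[y0:y1,x0:x1]=cv2.inRange(hsv,lo,hi)[y0:y1,x0:x1]
    for k in cv2.findContours(m,0,1)[0]:
        if cv2.contourArea(k)>3:
            b=cv2.boundingRect(k);print(nm,b,[np.round(on(g,u,v,z),1).tolist() for u,v in((b[0]-.5,b[1]+b[3]-1),(b[0]+b[2]-.5,b[1]+b[3]-1))])
c("blue",(100,120,60),(130,255,255),(200,180,260,225),40)
c("pine",(8,50,120),(28,200,255),(200,180,260,225),40)
c("line",(20,110,120),(35,255,255),(200,180,260,235),0)
c("towers",(100,120,60),(130,255,255),(200,135,258,172),50)
c("ptr",(0,0,130),(180,60,255),(270,153,300,180),46);c("red",(0,120,100),(8,255,255),(270,150,300,180),46)
E
```

```text
[530.47792621  66.98576112  -9.80488287] [-10.12765536   1.5048401    3.40061309] 21.375
red rows {151: 187, 152: 262, 154: 19, 155: 26, 156: 27, 157: 23, 158: 81, 159: 89, 160: 66, 161: 21, 162: 27, 163: 26, 164: 38, 165: 40, 166: 49, 167: 56, 168: 50} 
green rows {155: 155, 156: 434, 157: 397, 158: 191}
knob white side 0
pine (205, 214, 10, 3) [[475.4, 136.9], [474.8, 108.3]]
pine (221, 207, 16, 5) [[488.7, 91.0], [487.8, 45.3]]
towers (214, 165, 5, 3) [[614.2, 108.2], [613.9, 94.0]]
towers (210, 165, 3, 3) [[614.5, 119.7], [614.3, 111.1]]
towers (240, 144, 9, 25) [[609.7, 34.1], [609.2, 8.5]]
ptr (279, 157, 5, 10) [[613.5, -77.1], [613.2, -91.3]]
```

Block centred to within about 1–2 mm. The needle tip stands in the green rows 155–158, and about 10 N matches roughly 15–16 mm of travel. I'll hold for half a second, then hand in.

Call:
step_arm([
  [0.002, 0, 0],
  [0.002, 0, 0],
  [0.002, 0, 0],
  [0.002, 0, 0],
  [0.002, 0, 0],
  [0.002, 0, 0],
], turn=[0, 0, 0, 0, 0, 0])

```text
time_s: 22.28
ee_pos: [530.7, 67.0, -9.8]
ee_rot: [180.0, 0.5, -1.4]
force: [-11.1, 1.6, 4.6]
gripper_width: 44.5
gripper_force: 39.9
```

```bash
python3 n.py; python3 -c "
from workcell import env
print(env.job_done())"
```

```text
[530.67661163  66.98416213  -9.79299975] [-11.07800453   1.6333873    4.55100487] 22.275
red rows {151: 184, 152: 268, 154: 20, 155: 28, 156: 26, 157: 24, 158: 83, 159: 83, 160: 67, 161: 27, 162: 21, 163: 27, 164: 32, 165: 38, 166: 51, 167: 59, 168: 46} 
green rows {155: 159, 156: 431, 157: 394, 158: 188}
knob white side 0
the job is handed in; nothing more can be done
None
```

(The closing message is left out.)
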